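# Clear the hinge bracket and hold the hinge pin in its two bushings

## Task

Pick up the scraper block and use it to push the three steel off-cuts off the top of the hinge bracket, then stand the scraper upright on the bench, off the bracket. Next take the long plain hinge pin (not the thick headed bolt) out of the wooden stand and lower it through the bracket's upper bushing and then its lower one, until its end shows clearly below the lower lug yet stays clear of the base plate. The pin has no head and would drop, so finish while still holding it there, hanging in both bushings; leave the other tools and parts where they lie.

Things in the scene. Friction and masses are not known exactly. Their poses are not given: they have to be found in the camera images.
- bracket: Fixed steel hinge bracket, bolted to the bench. Origin on the bench, under the axis of its bores; z up, x along its 140 mm top. Base plate 160 (x) x 110 (y) mm, top at z = 10 mm. Two level bored lugs, 15 mm thick, one over the other on a 12 mm web (y = 33 to 45 mm, x = -35 to 35 mm, z = 10 to 105 mm): upper lug 140 (x) x 90 (y) mm, z = 105 to 120 mm, flat and open on all sides on top; lower lug 66 x 66 mm, z = 45 to 60 mm. It may be turned by up to 0.35 rad.
- upper_bore (a point): Centre of the mouth of the upper bore, 120 mm above the bench, level with the upper lug's top. The bore (a bushing with a bronze face) is 18 mm wide with a 1.5 mm chamfer, upright, and goes right through. One off-cut lies over it at the start. Axes as the bracket's.
- lower_bore (a point): Centre of the mouth of the lower bore, 60 mm above the bench, straight below the upper one; 18 mm wide, goes right through the lower lug (underside 45 mm above the bench).
- scraper_mid (a point): Loose scraper block, 70 mm high, 0.1 to 0.2 kg, standing on the bench: grey nylon foot 26 (x) x 100 (y) x 20 (z) mm with a wooden grip on top, 22 (x) x 70 (y) x 50 (z) mm. This point is its centre, 35 mm above its underside; z up, x across its thin way (grip it across x; push chips along x with its long face). It stands left or right of the bracket, where the pin stand is not.
- pin_mid (a point): The hinge pin: loose plain steel rod, 16 mm thick, 160 mm long, about 0.25 kg, no head, chamfered lower end, standing upright in the wooden stand (40 mm high) in a 30 mm deep hole, so that its lower end is 10 mm above the bench and its top 170 mm. This point is its centre, half-way along; z runs up along the pin.
- pin_end (a point): Centre of the hinge pin's lower end face, 80 mm below its centre.
- chip0_mid (a point): Loose steel off-cut, 26 x 24 x 6 mm, 30 g, lying flat on top of the bracket at the start. This point is its centre, 3 mm above its underside.
- chip1_mid (a point): Loose steel off-cut, 26 x 24 x 6 mm, 30 g, lying flat on top of the bracket at the start. This point is its centre, 3 mm above its underside.
- chip2_mid (a point): Loose steel off-cut, 26 x 24 x 6 mm, 30 g, lying flat on top of the bracket at the start. This point is its centre, 3 mm above its underside.
- stand: Fixed wooden block 60 (x) x 130 (y) x 40 (z) mm, origin at the centre of its underside. The hinge pin stands in it at y = -33 mm, the thick bolt at y = +37 mm (x = 0).
- bolt: Bystander: thick headed bolt standing in the stand, 22 mm thick with a 34 mm head, top 80 mm above the bench. Origin at its lower end.
- can: Bystander: upright can, 66 mm wide, 150 mm high. Origin under it.
- wrench_grip (a point): Bystander: wrench 160 mm long lying on the bench on the robot's side of the bracket; point on its handle.
- hammer_grip (a point): Bystander: hammer 280 mm long lying on the bench beyond the bracket; point on its handle.
- disc: Bystander: grinding disc 114 mm wide, 7 mm thick, lying flat on the bench. Origin under its centre.
- socket: Bystander: steel socket, 34 mm wide, 35 mm high, standing on the bench. Origin under it.
Things that resemble listed ones, but are neither listed nor needed, are in the scene too. Leave any purple look-alike of the part that bears scraper_mid alone. Leave any red look-alike of the bracket alone.

How it is judged:
By the outcome, as a careful person would: the job done as asked, in the order asked, and still so for the second after the job is handed in, while the arm keeps its last pose, push and grip.
It also fails if it takes over 72 s, if anything falls off the work surface, if the arm or the gripper's body presses on something with over 40 N, if the wrist force passes 120 N, or if a joint passes its speed limit or range.

## Robot

A 6-joint arm with a two-finger parallel gripper is mounted at the origin on the work surface. World frame = base frame: x ahead of the robot, y to its left, z up, the work surface at z = 0. Lengths are in m, angles in rad, forces in N, time in s.
With the tool pointing down it reaches from about 0.275 to 0.775 m from the base axis. Payload 14.6 kg.
Tool frame: the origin (TCP) lies where the fingers leave the gripper's body, on its centre line; the fingertips stand ahead of it and the grasp point (between the pads) lies 54 mm ahead of it (nose_length is the z of the fingertips in the tool frame, in m); z points along the fingers, y is the direction in which the jaws open and shut (so a half turn about z gives the same grasp; the last joint's range is limited). The gripper opens to 85 mm and grips with 20 to 120 N. Pads are 22 mm wide; open, the fingers measure 114 mm over their backs; the gripper's body (76 mm by 85 mm) begins 54 mm behind the grasp point. The pads swing forward as they close: fully open they stand 13 mm farther back than shut.
Start: joints at [0.964, 0.263, -0.048, 1.259, 0, 1.415], TCP at [0.229, 0.472, 0.304] pointing down, gripper open.
Joint ranges: [-2.65, 2.65], [-0.89, 1.7], [-1.18, 1.37], [-2.13, 2.11], [-1.35, 1.29], [-3.14, 3.14]. Speed limits (rad/s): [1.89, 1.89, 2.57, 2.79, 3.14, 3.14].

## Interface

Orientations are given as a rotation vector (axis times angle).
In Python, from rig import * gives the robot as it stands. The module is installed in compiled form; this text tells all that it offers.
- The arm moves only by the shell command python3 -m inch 'ROWS' [OPENING] [FORCE]. ROWS is JSON, a list of rows, each an object of numbers: "dx", "dy", "dz": the shift along the world's x, y, z as a fraction of full scale; "wx", "wy", "wz": the turn, a rotation vector about the world's x, y, z as a fraction of full scale. In form: [{"dx": .., "dy": .., "dz": .., "wx": .., "wy": .., "wz": ..}, ...]. A call has exactly 5 rows; each row is the pose to reach, as a shift and turn from the pose commanded when the call began; what a row does not reach only later rows make up. Full scale, the value 1, is 0.15 m for a shift and 60 degrees for a turn. A row lasts 1/12 s, in which the tool goes at most 41.7 mm and 7.16 degrees, less where a joint would pass 70% of its speed; a pose out of reach is approached as far as the arm can. A call with a number of a shift or a turn outside -1 to 1 is refused whole. A call with a gripper value outside its range is refused whole. OPENING is the closure, from -1 (fully open) to 1 (shut), so that 0 is half open, set as the call begins (- or left out, the last holds). The fingers move at their own pace and stop on an object; FORCE is the grip in N (left out, the last holds). Time passes only in rows, so rows that repeat a pose let the fingers close, or fill a call up. It gives the time, the measured TCP pose, the force and the opening at its end, in the units of the state.
- read_state(): the state, without advancing time (a new reading comes with each control period).
- get_image(name): name is "scene" or "top" or "wrist"; returns the picture (384x512x3 uint8, blue, green, red); there is no depth.
- camera_params(name): a dict with "intrinsics" (3x3 intrinsics, pixels), "T" (4x4, takes a point from camera to world coordinates). Camera axes: x right, y down, z forward; pixel columns grow to the right and rows downward; lengths in m; the calibration is good to about 2 mm. A picture is of the moment at which its call begins: read the wrist's pose just before it. camera_params takes no time and is no camera call; for the wrist camera it gives the pose at the moment of the call.
- sign_off(): hands the job in, once; it reports no verdict.
Trained networks look in the newest picture that a camera, given by its name, has taken for a name from the list of things; names that differ only in an ending like _2 or _b are one class to them, and where a whole thing is asked for, a point or a joint stands for the part that bears it (a point fixed in the world has none). Each returns a list of dicts, best first, with "confidence" (0 to 1); they miss things now and then, are a little off and sometimes report something else, mostly with a low value. They report only what shows in the picture. A call takes as long as a camera call. They do not tell look-alikes from the thing itself.
- search_frame(camera, label): "location" ([x, y, z] in m, in world coordinates, good to about 4 mm: the middle of the surface that is visible of it).
- outline_of(camera, label): "mask" (384x512 bool, what is visible of it).
- landmark_of(camera, label): "location" ([x, y, z] in m, in world coordinates, good to about 4 mm: a listed point, or the origin of a listed thing).
The state is a dict: "clock": time; "q": joint angles; "joint_vel": joint speeds; "effort": joint torques, N m; "position": TCP position; "orientation": TCP orientation; "ft_force": force on the tool from outside, world axes, zero at the start; "torque": the same for the moment, N m; "gripper_width": finger opening in m.
Only numpy, scipy, OpenCV 4.12 (cv2) and the standard library are available. Lean on these libraries where they do the work, as an engineer would, in place of code of your own. Each camera call takes 0.05 s, during which the arm holds its last target. There are 200 camera calls.

## Working session

There is one attempt and no reset: what is moved stays moved. The work goes in short steps, Python scripts to look and compute and a shell command to move; the robot and the scene stay as the last step left them, time stands still between calls to the robot, and variables do not carry over. Pictures are saved under pics/ and viewed, about 8 in all and at most 12, crops included, and the job is handed in when it is done.

```bash
mkdir -p pics
cat > h.py <<'E'
from rig import *
import numpy as np, cv2
from scipy.spatial.transform import Rotation as R
np.set_printoptions(precision=4,suppress=True)
def proj(cam,p):
    c=camera_params(cam);T=np.linalg.inv(c["T"]);q=T[:3,:3]@np.array(p)+T[:3,3];u=c["intrinsics"]@q;return u[:2]/u[2]
def unproj(cam,uv,z):
    c=camera_params(cam);d=c["T"][:3,:3]@np.linalg.solve(c["intrinsics"],[uv[0],uv[1],1.]);o=c["T"][:3,3];return o+d*(z-o[2])/d[2]
E
python3 - <<'E'
from h import *
s=read_state();print(s)
a=get_image("top");b=get_image("scene")
cv2.imwrite("pics/a.png",cv2.resize(a,(800,600)));cv2.imwrite("pics/b.png",cv2.resize(b,(800,600)))
for cam in("top","scene"):
  for n in("bracket","upper_bore","scraper_mid","pin_mid","pin_end","chip0_mid","stand","bolt","can"):
    for d in landmark_of(cam,n)[:3]: print(cam,n,round(d["confidence"],2),d["location"],proj(cam,d["location"])*800/512)
E
```

```text
{'clock': 0.0, 'q': array([ 0.9637,  0.2635, -0.0489,  1.2594,  0.    ,  1.4155]), 'joint_vel': array([-0.0003, -0.0009,  0.0011, -0.0011, -0.0001, -0.0013]), 'effort': array([ -0.001 , -63.7609,  38.4566,   0.0136,  -0.0002,   0.    ]), 'position': array([0.2291, 0.4722, 0.3034]), 'orientation': array([-0.7035, -3.0614,  0.0015]), 'ft_force': array([0.3541, 0.0107, 0.7749]), 'torque': array([-0.0159, -0.0138,  0.0352]), 'gripper_width': 0.08517365172341536}
top bracket 0.86 [0.5437, -0.0521, -0.0023] [436.459  315.8216]
top bracket 0.77 [0.3607, 0.2874, -0.0024] [237.944 422.085]
top upper_bore 0.93 [0.5462, -0.0501, 0.1165] [438.3628 306.0556]
top upper_bore 0.61 [0.3561, 0.2831, 0.1203] [221.8402 428.3235]
top scraper_mid 0.88 [0.5597, 0.1698, 0.0355] [306.1512 303.7454]
top scraper_mid 0.76 [0.529, 0.3013, 0.0326] [228.1948 321.8451]
top pin_mid 0.57 [0.4986, -0.2774, 0.0872] [579.1266 337.9451]
top pin_mid 0.37 [0.5019, -0.2499, 0.0005] [551.0462 339.9024]
top pin_end 0.59 [0.5007, -0.2797, 0.0041] [568.7807 340.4739]
top chip0_mid 0.74 [0.6917, 0.3204, -0.0034] [225.7252 232.38
[... 758 characters left out ...]
5.4331]
scene scraper_mid 0.54 [0.6941, 0.3181, 0.0044] [582.9435 446.6193]
scene pin_mid 0.5 [0.494, -0.2845, 0.0943] [217.3773 247.3079]
scene pin_end 0.7 [0.4954, -0.2834, 0.0062] [228.0571 279.2728]
scene pin_end 0.3 [0.6896, -0.2964, -0.0005] [185.3133 381.9047]
scene chip0_mid 0.67 [0.5042, -0.0226, 0.128] [377.5356 262.7539]
scene stand 0.6 [0.5441, -0.048, 0.118] [356.1891 285.6721]
scene stand 0.57 [0.5023, -0.2494, -0.0027] [247.2948 288.3838]
scene stand 0.57 [0.5274, 0.3041, 0.0328] [581.967  338.8673]
scene bolt 0.44 [0.5089, -0.2136, 0.0106] [265.6997 290.2486]
scene can 0.83 [0.6932, 0.3166, -0.0009] [581.2224 447.2499]
scene can 0.15 [0.505, -0.027, 0.128] [374.5823 262.7797]
```

View pics/a.png

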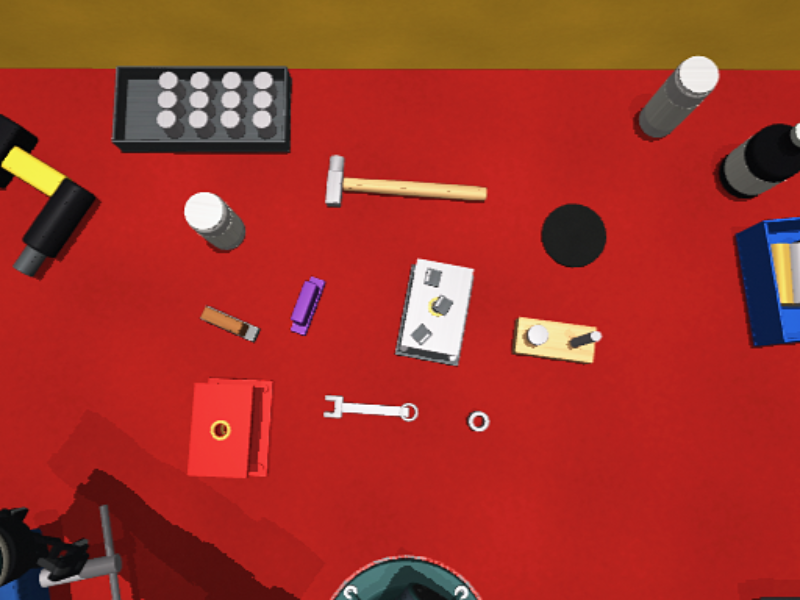

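View pics/b.png

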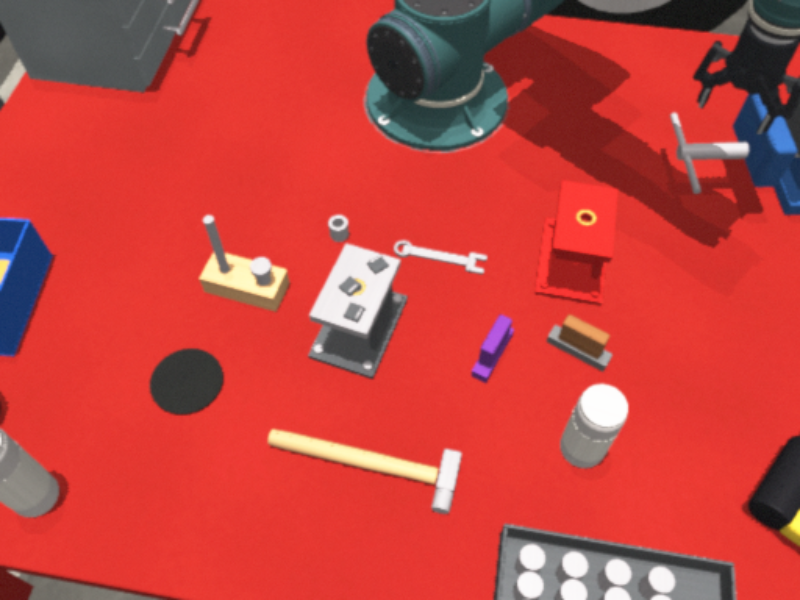

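The top view shows the bracket (white) at (436,310), the brown and grey scraper at (230,323), its purple look-alike at (307,305), and the pin's top at (597,337) in the stand. The second view agrees, and the red bracket copy is at (587,215) there. Next I'll measure the yaws.

Run:
```python
from h import *
s=read_state();M=R.from_rotvec(s["orientation"]).as_matrix();print(M);print({k:v for k,v in globals().items() if 'nose' in k})
a=get_image("top")
hsv=cv2.cvtColor(a,cv2.COLOR_BGR2HSV)
# bracket white top
w=((hsv[...,1]<60)&(hsv[...,2]>150)).astype(np.uint8);roi=np.zeros_like(w);roi[155:245,245:312]=1;w*=roi
w=cv2.morphologyEx(w,cv2.MORPH_CLOSE,np.ones((5,5)))
n,l,st,_=cv2.connectedComponentsWithStats(w);k=1+np.argmax(st[1:,4])
c=max(cv2.findContours((l==k).astype(np.uint8),0,2)[0],key=cv2.contourArea)[:,0]
P=np.array([unproj("top",p,.12)[:2] for p in c],np.float32);print("bracket top",cv2.minAreaRect(P),cv2.boxPoints(cv2.minAreaRect(P)))
for d in outline_of("top","scraper_mid"):
  m=d["mask"].astype(np.uint8);c=max(cv2.findContours(m,0,2)[0],key=cv2.contourArea)[:,0]
  P=np.array([unproj("top",p,.03)[:2] for p in c],np.float32);print("scr",d["confidence"],cv2.minAreaRect(P))
# dark chips
v=((hsv[...,2]<130)).astype(np.uint8)*roi
n,l,st,ce=cv2.connectedComponentsWithStats(v)
for i in range(1,n):
  if 30<st[i,4]<600: print("dark",st[i],unproj("top",ce[i],.124))
for d in landmark_of("top","wrench_grip")+landmark_of("top","hammer_grip")+landmark_of("top","socket"):print(d)
```

```text
[[-0.8997  0.4366  0.    ]
 [ 0.4366  0.8997 -0.    ]
 [-0.     -0.     -1.    ]]
{'nose_length': 0.0726}
bracket top ((0.538520336151123, -0.04646293818950653), (0.09244678914546967, 0.15441088378429413), 79.53583526611328) [[ 0.4542 -0.0779]
 [ 0.606  -0.1059]
 [ 0.6228 -0.015 ]
 [ 0.471   0.013 ]]
scr 0.63 ((0.5588901042938232, 0.17129474878311157), (0.037530962377786636, 0.1004800796508789), 68.92815399169922)
scr 0.61 ((0.5103248953819275, -0.2211478054523468), (0.029096314683556557, 0.0318448431789875), 0.10659126937389374)
scr 0.57 ((0.526909589767456, 0.2992834746837616), (0.10109876096248627, 0.026136692613363266), 67.15162658691406)
scr 0.38 ((0.3873758912086487, 0.06673147529363632), (0.13910368084907532, 0.03625425696372986), 88.82703399658203)
dark [252 169  42  65 318] [ 0.5052 -0.0159  0.124 ]
dark [272 172  11  12  69] [ 0.5901 -0.0423  0.124 ]
dark [276 189  14  13  80] [ 0.5456 -0.0557  0.124 ]
dark [264 207  12  12  67] [ 0.5044 -0.021   0.124 ]
{'location': [0.3836, 0.0242, 0.0044], 'confidence': 0.92}
{'location': [0.7746, 0.0564, 0.0151], 'confidence': 0.78}
{'location': [0.5482, -0.05, 0.1176], 'confidence': 0.63}
{'location': [0.3643, -0.1188, -0.002], 'confidence': 0.63}
```

```bash
python3 -m inch '[{"dx":0.14,"dy":-0.08,"wz":0.1},{"dx":0.28,"dy":-0.16,"wz":0.2},{"dx":0.42,"dy":-0.24,"wz":0.3},{"dx":0.56,"dy":-0.32,"wz":0.41},{"dx":0.667,"dy":-0.378,"wz":0.517}]' -1 && python3 -m inch '[{"dx":0.14,"dy":-0.08,"wz":0.1},{"dx":0.28,"dy":-0.16,"wz":0.2},{"dx":0.42,"dy":-0.24,"wz":0.3},{"dx":0.56,"dy":-0.32,"wz":0.41},{"dx":0.667,"dy":-0.378,"wz":0.517}]' && python3 -m inch '[{"dx":0.14,"dy":-0.08,"dz":-0.06,"wz":0.1},{"dx":0.28,"dy":-0.16,"dz":-0.12,"wz":0.2},{"dx":0.42,"dy":-0.24,"dz":-0.18,"wz":0.3},{"dx":0.56,"dy":-0.32,"dz":-0.24,"wz":0.41},{"dx":0.667,"dy":-0.378,"dz":-0.3,"wz":0.517}]' && python3 -m inch '[{},{},{},{},{}]'
python3 - <<'E'
from h import *
s=read_state();M=R.from_rotvec(s["orientation"]).as_matrix();print(s["clock"],s["position"],M[:,1],s["q"])
a=get_image("wrist");cv2.imwrite("pics/c.png",a)
for d in landmark_of("wrist","scraper_mid"): print(d,proj("wrist",d["location"]))
for d in outline_of("wrist","scraper_mid"):
  m=d["mask"].astype(np.uint8);c=max(cv2.findContours(m,0,2)[0],key=cv2.contourArea)[:,0]
  P=np.array([unproj("wrist",p,.02)[:2] for p in c],np.float32);print("scr",d["confidence"],cv2.minAreaRect(P))
E
```

```text
1.25 [0.2292 0.4723 0.3039] [ 0.4366  0.8996 -0.    ] [ 0.9637  0.2631 -0.0483  1.2594  0.      1.4155]schema error: expected keys dx, dy, dz, wx, wy, wz
```

View pics/c.png

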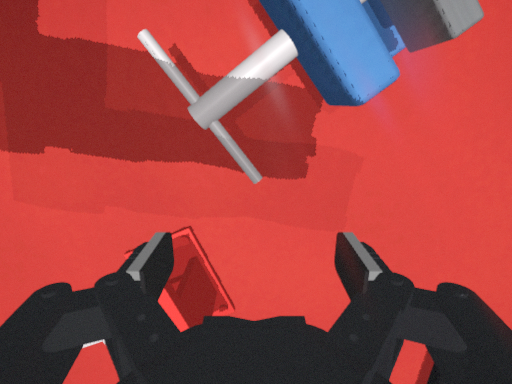

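The call was refused because every row needs all six keys, so the arm has not moved. The wrist picture only shows the start area, with a vice at (240,80). I'll resend the move with full rows.

```bash
python3 -m inch '[{"dx":0.14,"dy":-0.08,"dz":0,"wx":0,"wy":0,"wz":0.1},{"dx":0.28,"dy":-0.16,"dz":0,"wx":0,"wy":0,"wz":0.2},{"dx":0.42,"dy":-0.24,"dz":0,"wx":0,"wy":0,"wz":0.3},{"dx":0.56,"dy":-0.32,"dz":0,"wx":0,"wy":0,"wz":0.41},{"dx":0.667,"dy":-0.378,"dz":0,"wx":0,"wy":0,"wz":0.517}]' -1 && python3 -m inch '[{"dx":0.14,"dy":-0.08,"dz":0,"wx":0,"wy":0,"wz":0.1},{"dx":0.28,"dy":-0.16,"dz":0,"wx":0,"wy":0,"wz":0.2},{"dx":0.42,"dy":-0.24,"dz":0,"wx":0,"wy":0,"wz":0.3},{"dx":0.56,"dy":-0.32,"dz":0,"wx":0,"wy":0,"wz":0.41},{"dx":0.667,"dy":-0.378,"dz":0,"wx":0,"wy":0,"wz":0.517}]' && python3 -m inch '[{"dx":0.14,"dy":-0.08,"dz":-0.06,"wx":0,"wy":0,"wz":0.1},{"dx":0.28,"dy":-0.16,"dz":-0.12,"wx":0,"wy":0,"wz":0.2},{"dx":0.42,"dy":-0.24,"dz":-0.18,"wx":0,"wy":0,"wz":0.3},{"dx":0.56,"dy":-0.32,"dz":-0.24,"wx":0,"wy":0,"wz":0.41},{"dx":0.667,"dy":-0.378,"dz":-0.3,"wx":0,"wy":0,"wz":0.517}]' && python3 -m inch '[{"dx":0,"dy":0,"dz":0,"wx":0,"wy":0,"wz":0},{"dx":0,"dy":0,"dz":0,"wx":0,"wy":0,"wz":0},{"dx":0,"dy":0,"dz":0,"wx":0,"wy":0,"wz":0},{"dx":0,"dy":0,"dz":0,"wx":0,"wy":0,"wz":0},{"dx":0,"dy":0,"dz":0,"wx":0,"wy":0,"wz":0}]'
cat > look.py <<'E'
from h import *
import sys
s=read_state();M=R.from_rotvec(s["orientation"]).as_matrix();print(s["clock"],s["position"],np.degrees(np.arctan2(M[1,1],M[0,1])),M[:,2],s["q"])
a=get_image("wrist");cv2.imwrite(sys.argv[1],a)
for n in sys.argv[3:]:
  for d in landmark_of("wrist",n): print(n,d,proj("wrist",d["location"]))
  for d in outline_of("wrist",n):
    m=d["mask"].astype(np.uint8);c=max(cv2.findContours(m,0,2)[0],key=cv2.contourArea)[:,0]
    P=np.array([unproj("wrist",p,float(sys.argv[2]))[:2] for p in c],np.float32);print("outl",n,d["confidence"],cv2.minAreaRect(P))
E
python3 look.py pics/d.png .02 scraper_mid
```

```text
clock: 1.82
position: [0.3306, 0.4147, 0.3039]
orientation: [-0.149, 3.138, -0.0]
ft_force: [-0.0, 0.3, 0.4]
gripper_width: 0.0852
clock: 2.23
position: [0.4308, 0.3579, 0.3038]
orientation: [-0.982, 2.984, -0.0]
ft_force: [0.2, 0.6, -0.6]
gripper_width: 0.0854
clock: 2.65
position: [0.5309, 0.3012, 0.2583]
orientation: [-1.744, 2.613, -0.0]
ft_force: [0.0, 0.3, 0.7]
gripper_width: 0.0852
clock: 3.07
position: [0.5288, 0.3028, 0.2595]
orientation: [-1.737, 2.617, -0.0]
ft_force: [-0.1, -0.1, -0.9]
gripper_width: 0.0852
3.0667 [0.5288 0.3028 0.2595] 157.16546002116985 [ 0.0006  0.0004 -1.    ] [ 0.3863  0.4231  0.0759  1.2228  0.0001 -0.7859]
scraper_mid {'location': [0.5331, 0.3029, 0.0351], 'confidence': 0.94} [250.7795 172.8806]
scraper_mid {'location': [0.5654, 0.1669, 0.0375], 'confidence': 0.67} [165.9098  61.0231]
outl scraper_mid 0.69 ((0.5311588048934937, 0.3054139316082001), (0.10450291633605957, 0.026325654238462448), 66.55240631103516)
outl scraper_mid 0.63 ((0.5632420778274536, 0.16744408011436462), (0.03601586073637009, 0.1071866825222969), 70.36241149902344)
```

View pics/d.png

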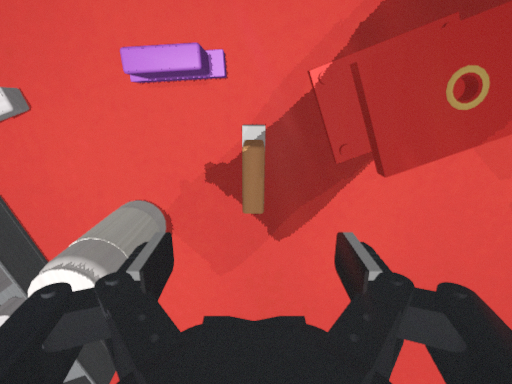

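The wrist view shows the brown scraper at (254,170), lined up with the jaws. The red copy's plate corner at (340,160) is about 85 mm off, so it is clear. Now I'll go down and grip.

```bash
python3 -m inch '[{"dx":0.018,"dy":0.003,"dz":-0.2,"wx":0,"wy":0,"wz":0},{"dx":0.018,"dy":0.003,"dz":-0.4,"wx":0,"wy":0,"wz":0},{"dx":0.018,"dy":0.003,"dz":-0.6,"wx":0,"wy":0,"wz":0},{"dx":0.018,"dy":0.003,"dz":-0.8,"wx":0,"wy":0,"wz":0},{"dx":0.018,"dy":0.003,"dz":-0.95,"wx":0,"wy":0,"wz":0}]' -1 && python3 -m inch '[{"dx":0,"dy":0,"dz":-0.05,"wx":0,"wy":0,"wz":0},{"dx":0,"dy":0,"dz":-0.1,"wx":0,"wy":0,"wz":0},{"dx":0,"dy":0,"dz":-0.1,"wx":0,"wy":0,"wz":0},{"dx":0,"dy":0,"dz":-0.1,"wx":0,"wy":0,"wz":0},{"dx":0,"dy":0,"dz":-0.1,"wx":0,"wy":0,"wz":0}]' && python3 -m inch '[{"dx":0,"dy":0,"dz":0,"wx":0,"wy":0,"wz":0},{"dx":0,"dy":0,"dz":0,"wx":0,"wy":0,"wz":0},{"dx":0,"dy":0,"dz":0,"wx":0,"wy":0,"wz":0},{"dx":0,"dy":0,"dz":0,"wx":0,"wy":0,"wz":0},{"dx":0,"dy":0,"dz":0,"wx":0,"wy":0,"wz":0}]' 1 50  && python3 -m inch '[{"dx":0,"dy":0,"dz":0,"wx":0,"wy":0,"wz":0},{"dx":0,"dy":0,"dz":0,"wx":0,"wy":0,"wz":0},{"dx":0,"dy":0,"dz":0,"wx":0,"wy":0,"wz":0},{"dx":0,"dy":0,"dz":0,"wx":0,"wy":0,"wz":0},{"dx":0,"dy":0,"dz":0,"wx":0,"wy":0,"wz":0}]' && python3 -m inch '[{"dx":0,"dy":0,"dz":0.2,"wx":0,"wy":0,"wz":0},{"dx":0,"dy":0,"dz":0.4,"wx":0,"wy":0,"wz":0},{"dx":0,"dy":0,"dz":0.6,"wx":0,"wy":0,"wz":0},{"dx":0,"dy":0,"dz":0.8,"wx":0,"wy":0,"wz":0},{"dx":0,"dy":0,"dz":1,"wx":0,"wy":0,"wz":0}]'
```

```text
clock: 3.63
position: [0.5313, 0.3026, 0.1143]
orientation: [1.737, -2.616, -0.0]
ft_force: [-0.2, -0.1, -0.1]
gripper_width: 0.0855
clock: 4.05
position: [0.5327, 0.303, 0.1028]
orientation: [-1.737, 2.615, -0.001]
ft_force: [0.1, -0.4, -0.5]
gripper_width: 0.0855
clock: 4.47
position: [0.5321, 0.3027, 0.1015]
orientation: [-1.738, 2.617, 0.0]
ft_force: [-4.7, 2.4, 4.3]
gripper_width: 0.0253
clock: 4.88
position: [0.532, 0.3027, 0.1014]
orientation: [1.738, -2.617, -0.0]
ft_force: [-1.0, 0.3, -0.2]
gripper_width: 0.0215
clock: 5.3
position: [0.5318, 0.3025, 0.2528]
orientation: [1.738, -2.617, 0.0]
ft_force: [1.3, 1.0, -2.4]
gripper_width: 0.0212
```

```bash
python3 -m inch '[{"dx":-0.04,"dy":-0.15,"dz":0,"wx":0,"wy":0,"wz":0.014},{"dx":-0.08,"dy":-0.3,"dz":0,"wx":0,"wy":0,"wz":0.028},{"dx":-0.12,"dy":-0.45,"dz":0,"wx":0,"wy":0,"wz":0.042},{"dx":-0.16,"dy":-0.6,"dz":0,"wx":0,"wy":0,"wz":0.056},{"dx":-0.207,"dy":-0.739,"dz":0,"wx":0,"wy":0,"wz":0.068}]' && python3 -m inch '[{"dx":-0.04,"dy":-0.15,"dz":0,"wx":0,"wy":0,"wz":0.014},{"dx":-0.08,"dy":-0.3,"dz":0,"wx":0,"wy":0,"wz":0.028},{"dx":-0.12,"dy":-0.45,"dz":0,"wx":0,"wy":0,"wz":0.042},{"dx":-0.16,"dy":-0.6,"dz":0,"wx":0,"wy":0,"wz":0.056},{"dx":-0.207,"dy":-0.739,"dz":0,"wx":0,"wy":0,"wz":0.068}]' && python3 -m inch '[{"dx":-0.04,"dy":-0.15,"dz":0,"wx":0,"wy":0,"wz":0.014},{"dx":-0.08,"dy":-0.3,"dz":0,"wx":0,"wy":0,"wz":0.028},{"dx":-0.12,"dy":-0.45,"dz":0,"wx":0,"wy":0,"wz":0.042},{"dx":-0.16,"dy":-0.6,"dz":0,"wx":0,"wy":0,"wz":0.056},{"dx":-0.207,"dy":-0.739,"dz":0,"wx":0,"wy":0,"wz":0.068}]' && python3 -m inch '[{"dx":0,"dy":0,"dz":0,"wx":0,"wy":0,"wz":0},{"dx":0,"dy":0,"dz":0,"wx":0,"wy":0,"wz":0},{"dx":0,"dy":0,"dz":0,"wx":0,"wy":0,"wz":0},{"dx":0,"dy":0,"dz":0,"wx":0,"wy":0,"wz":0},{"dx":0,"dy":0,"dz":0,"wx":0,"wy":0,"wz":0}]'
python3 look.py pics/e.png .12 upper_bore chip0_mid scraper_mid
python3 - <<'E'
from h import *
a=get_image("top");t=cv2.resize(a[140:260,230:400],None,fx=4,fy=4,interpolation=2)
w=cv2.imread("pics/e.png");o=np.zeros((max(480,384),0,3),np.uint8)
cv2.imwrite("pics/f.png",t)
w2=cv2.resize(w,(400,300));t2=cv2.resize(t,(400,282));cv2.imwrite("pics/ef.png",np.vstack([w2,t2]))
E
```

```text
clock: 5.72
position: [0.5006, 0.1907, 0.2513]
orientation: [1.831, -2.553, 0.0]
ft_force: [-0.4, 0.3, -1.3]
gripper_width: 0.0213
clock: 6.13
position: [0.4695, 0.0798, 0.2514]
orientation: [1.921, -2.486, 0.0]
ft_force: [-0.6, -0.0, -1.3]
gripper_width: 0.0215
clock: 6.55
position: [0.4385, -0.031, 0.2514]
orientation: [-2.008, 2.416, -0.0]
ft_force: [-0.7, 0.8, -1.9]
gripper_width: 0.0213
clock: 6.97
position: [0.4391, -0.0292, 0.2513]
orientation: [2.008, -2.416, -0.0]
ft_force: [0.3, 0.3, -1.3]
gripper_width: 0.0211
6.9667 [ 0.4391 -0.0292  0.2513] 169.4708666873616 [-0.  0. -1.] [-0.2521  0.1438 -0.3528  1.0742  0.     -1.6391]
upper_bore {'location': [0.5457, -0.049, 0.1194], 'confidence': 0.93} [114.8825 199.7952]
upper_bore {'location': [0.5476, -0.0512, 0.0006], 'confidence': 0.57} [161.1094 164.6555]
outl upper_bore 0.97 ((0.5361928939819336, -0.054131388664245605), (0.1077890545129776, 0.16179707646369934), 79.53453826904297)
outl upper_bore 0.76 ((0.3734697997570038, 0.13558240234851837), (0.006317525170743465, 0.06471668183803558), 32.49004364013672)
chip0_mid {'location': [0.5025, -0.0228, 0.1217], 'confidence': 0.66} [176.6426 222.4537]
outl chip0_mid 0.88 ((0.5051018595695496, -0.021289769560098648), (0.02674928493797779, 0.027086174115538597), 45.57936477661133)
outl scraper_mid 0.76 ((0.4460572302341461, 0.003548763692378998), (0.15957577526569366, 0.04324158653616905), 80.09232330322266)
outl scraper_mid 0.53 ((0.5453082919120789, 0.08973243087530136), (0.024083690717816353, 0.0048019071109592915), 37.73238754272461)
```

View pics/ef.png

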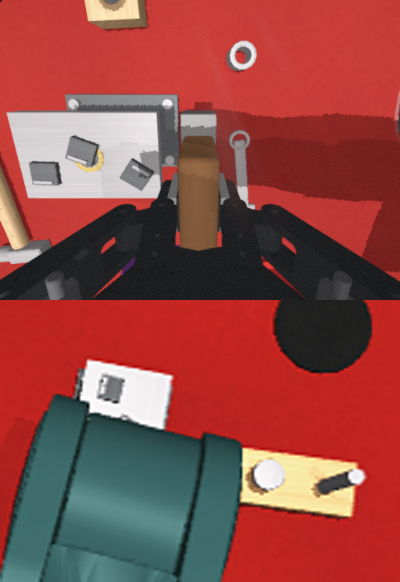

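Top half (wrist): the scraper is parallel to the bracket's end, chips at about (45,172), (80,150) and (137,173), and the pad is clear of the lug. The bottom half (top camera) is mostly blocked by the arm. I'll lower to a gap of about 1.5 mm and push along the bracket's x.

```bash
python3 -m inch '[{"dx":0,"dy":0,"dz":-0.05,"wx":0,"wy":0,"wz":0},{"dx":0,"dy":0,"dz":-0.1,"wx":0,"wy":0,"wz":0},{"dx":0,"dy":0,"dz":-0.15,"wx":0,"wy":0,"wz":0},{"dx":0,"dy":0,"dz":-0.188,"wx":0,"wy":0,"wz":0},{"dx":0,"dy":0,"dz":-0.188,"wx":0,"wy":0,"wz":0}]' && python3 -m inch '[{"dx":0,"dy":0,"dz":0,"wx":0,"wy":0,"wz":0},{"dx":0.02,"dy":-0.0036,"dz":0,"wx":0,"wy":0,"wz":0},{"dx":0.04,"dy":-0.0073,"dz":0,"wx":0,"wy":0,"wz":0},{"dx":0.06,"dy":-0.011,"dz":0,"wx":0,"wy":0,"wz":0},{"dx":0.08,"dy":-0.0146,"dz":0,"wx":0,"wy":0,"wz":0}]'
python3 -c "
from h import *
print(read_state()['position'],read_state()['ft_force'])"
```

```text
clock: 7.78
position: [0.4383, -0.0297, 0.2217]
orientation: [2.006, -2.416, -0.003]
ft_force: [0.4, -0.1, -1.6]
gripper_width: 0.0218
clock: 8.2
position: [0.4515, -0.0322, 0.2234]
orientation: [-2.007, 2.417, -0.001]
ft_force: [-0.2, -0.8, -0.6]
gripper_width: 0.0215
[ 0.4515 -0.0322  0.2234] [-0.2213 -0.7668 -0.552 ]
```

```bash
python3 -m inch '[{"dx":0.065,"dy":-0.012,"dz":0,"wx":0,"wy":0,"wz":0},{"dx":0.13,"dy":-0.024,"dz":0,"wx":0,"wy":0,"wz":0},{"dx":0.195,"dy":-0.036,"dz":0,"wx":0,"wy":0,"wz":0},{"dx":0.26,"dy":-0.048,"dz":0,"wx":0,"wy":0,"wz":0},{"dx":0.325,"dy":-0.06,"dz":0,"wx":0,"wy":0,"wz":0}]' && python3 -m inch '[{"dx":0.055,"dy":-0.01,"dz":0,"wx":0,"wy":0,"wz":0},{"dx":0.11,"dy":-0.02,"dz":0,"wx":0,"wy":0,"wz":0},{"dx":0.165,"dy":-0.03,"dz":0,"wx":0,"wy":0,"wz":0},{"dx":0.22,"dy":-0.04,"dz":0,"wx":0,"wy":0,"wz":0},{"dx":0.275,"dy":-0.05,"dz":0,"wx":0,"wy":0,"wz":0}]' && python3 -m inch '[{"dx":0.055,"dy":-0.01,"dz":0,"wx":0,"wy":0,"wz":0},{"dx":0.11,"dy":-0.02,"dz":0,"wx":0,"wy":0,"wz":0},{"dx":0.165,"dy":-0.03,"dz":0,"wx":0,"wy":0,"wz":0},{"dx":0.22,"dy":-0.04,"dz":0,"wx":0,"wy":0,"wz":0},{"dx":0.275,"dy":-0.05,"dz":0,"wx":0,"wy":0,"wz":0}]' && python3 -m inch '[{"dx":0.055,"dy":-0.01,"dz":0,"wx":0,"wy":0,"wz":0},{"dx":0.11,"dy":-0.02,"dz":0,"wx":0,"wy":0,"wz":0},{"dx":0.165,"dy":-0.03,"dz":0,"wx":0,"wy":0,"wz":0},{"dx":0.22,"dy":-0.04,"dz":0,"wx":0,"wy":0,"wz":0},{"dx":0.24,"dy":-0.044,"dz":0,"wx":0,"wy":0,"wz":0}]'
```

```text
clock: 8.62
position: [0.5009, -0.0413, 0.2231]
orientation: [2.007, -2.417, -0.0]
ft_force: [0.4, -0.7, -1.2]
gripper_width: 0.0213
clock: 9.03
position: [0.5417, -0.0487, 0.2231]
orientation: [2.007, -2.417, -0.0]
ft_force: [-0.3, -0.3, -1.6]
gripper_width: 0.0212
clock: 9.45
position: [0.583, -0.0562, 0.2232]
orientation: [-2.007, 2.417, 0.0]
ft_force: [-0.9, -0.5, -1.3]
gripper_width: 0.0215
clock: 9.87
position: [0.6194, -0.0629, 0.223]
orientation: [-2.007, 2.417, -0.0]
ft_force: [1.8, -0.5, -1.3]
gripper_width: 0.0219
```

```bash
python3 -m inch '[{"dx":0,"dy":0,"dz":0.1,"wx":0,"wy":0,"wz":0},{"dx":0,"dy":0,"dz":0.2,"wx":0,"wy":0,"wz":0},{"dx":0,"dy":0,"dz":0.3,"wx":0,"wy":0,"wz":0},{"dx":0,"dy":0.2,"dz":0.3,"wx":0,"wy":0,"wz":0},{"dx":0,"dy":0.4,"dz":0.3,"wx":0,"wy":0,"wz":0}]' &&  python3 -m inch '[{"dx":0,"dy":0.2,"dz":0,"wx":0,"wy":0,"wz":0},{"dx":0,"dy":0.4,"dz":0,"wx":0,"wy":0,"wz":0},{"dx":0,"dy":0.6,"dz":0,"wx":0,"wy":0,"wz":0},{"dx":0,"dy":0.8,"dz":0,"wx":0,"wy":0,"wz":0},{"dx":0,"dy":1,"dz":0,"wx":0,"wy":0,"wz":0}]'
python3 - <<'E'
from h import *
print(read_state()["position"])
a=get_image("scene");b=get_image("top")
t=cv2.resize(a[120:330,150:330],(400,466));u=cv2.resize(b[120:260,220:340],(400,466));cv2.imwrite("pics/g.png",np.hstack([t,u]))
E
```

```text
clock: 10.28
position: [0.6186, -0.0031, 0.2691]
orientation: [-2.003, 2.419, -0.002]
ft_force: [0.4, 0.7, -2.5]
gripper_width: 0.0213
clock: 10.7
position: [0.618, 0.1488, 0.2683]
orientation: [-2.007, 2.417, -0.0]
ft_force: [0.3, -0.2, -1.6]
gripper_width: 0.0214
[0.618  0.1488 0.2683]
```

View pics/g.png

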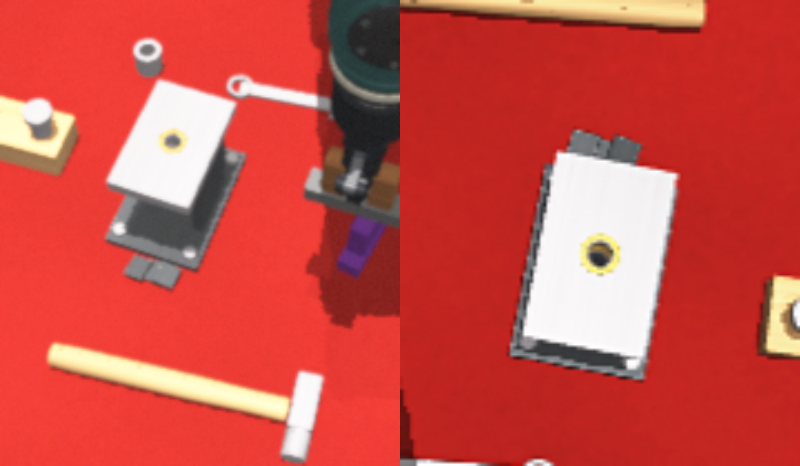

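The picture shows the bracket's top clear with its bore open, at (172,140) on the left and (600,253) on the right. Two chips lie beyond the far base edge and the third is out of sight. Now I'll put the scraper back where it stood.

```bash
python3 -m inch '[{"dx":-0.11,"dy":0.18,"dz":0,"wx":0,"wy":0,"wz":-0.04},{"dx":-0.22,"dy":0.36,"dz":0,"wx":0,"wy":0,"wz":-0.08},{"dx":-0.34,"dy":0.54,"dz":0,"wx":0,"wy":0,"wz":-0.12},{"dx":-0.45,"dy":0.72,"dz":0,"wx":0,"wy":0,"wz":-0.16},{"dx":-0.573,"dy":0.9,"dz":0,"wx":0,"wy":0,"wz":-0.205}]' &&  python3 -m inch '[{"dx":0,"dy":0.125,"dz":-0.1,"wx":0,"wy":0,"wz":0},{"dx":0,"dy":0.125,"dz":-0.3,"wx":0,"wy":0,"wz":0},{"dx":0,"dy":0.125,"dz":-0.5,"wx":0,"wy":0,"wz":0},{"dx":0,"dy":0.125,"dz":-0.7,"wx":0,"wy":0,"wz":0},{"dx":0,"dy":0.125,"dz":-0.8,"wx":0,"wy":0,"wz":0}]' && python3 -m inch '[{"dx":0,"dy":0,"dz":-0.1,"wx":0,"wy":0,"wz":0},{"dx":0,"dy":0,"dz":-0.2,"wx":0,"wy":0,"wz":0},{"dx":0,"dy":0,"dz":-0.29,"wx":0,"wy":0,"wz":0},{"dx":0,"dy":0,"dz":-0.29,"wx":0,"wy":0,"wz":0},{"dx":0,"dy":0,"dz":-0.29,"wx":0,"wy":0,"wz":0}]'
```

```text
clock: 11.22
position: [0.5316, 0.283, 0.2682]
orientation: [-1.733, 2.62, -0.0]
ft_force: [0.1, 0.0, -2.0]
gripper_width: 0.0211
clock: 11.63
position: [0.5312, 0.3004, 0.145]
orientation: [1.735, -2.615, -0.001]
ft_force: [0.3, 0.0, -2.3]
gripper_width: 0.0214
clock: 12.05
position: [0.5321, 0.3007, 0.1045]
orientation: [1.736, -2.617, -0.0]
ft_force: [-0.8, -0.0, -0.5]
gripper_width: 0.0214
```

```bash
python3 -m inch '[{"dx":0,"dy":0,"dz":-0.005,"wx":0,"wy":0,"wz":0},{"dx":0,"dy":0,"dz":-0.01,"wx":0,"wy":0,"wz":0},{"dx":0,"dy":0,"dz":-0.015,"wx":0,"wy":0,"wz":0},{"dx":0,"dy":0,"dz":-0.018,"wx":0,"wy":0,"wz":0},{"dx":0,"dy":0,"dz":-0.018,"wx":0,"wy":0,"wz":0}]' && python3 -m inch '[{"dx":0,"dy":0,"dz":0,"wx":0,"wy":0,"wz":0},{"dx":0,"dy":0,"dz":0,"wx":0,"wy":0,"wz":0},{"dx":0,"dy":0,"dz":0,"wx":0,"wy":0,"wz":0},{"dx":0,"dy":0,"dz":0,"wx":0,"wy":0,"wz":0},{"dx":0,"dy":0,"dz":0,"wx":0,"wy":0,"wz":0}]' -1
```

```text
clock: 12.47
position: [0.5323, 0.3011, 0.1022]
orientation: [-1.736, 2.618, -0.0]
ft_force: [-0.2, -0.6, -2.8]
gripper_width: 0.0216
clock: 12.88
position: [0.5322, 0.3011, 0.102]
orientation: [-1.737, 2.618, -0.0]
ft_force: [0.2, 0.5, -0.7]
gripper_width: 0.08
```

```bash
python3 -m inch '[{"dx":0,"dy":0,"dz":0.1,"wx":0,"wy":0,"wz":0},{"dx":0,"dy":0,"dz":0.3,"wx":0,"wy":0,"wz":0},{"dx":0,"dy":0,"dz":0.5,"wx":0,"wy":0,"wz":0},{"dx":0,"dy":0,"dz":0.75,"wx":0,"wy":0,"wz":0},{"dx":0,"dy":0,"dz":1,"wx":0,"wy":0,"wz":0}]' && python3 -m inch '[{"dx":-0.01,"dy":-0.19,"dz":0.08,"wx":0,"wy":0,"wz":0},{"dx":-0.02,"dy":-0.38,"dz":0.16,"wx":0,"wy":0,"wz":0},{"dx":-0.03,"dy":-0.57,"dz":0.24,"wx":0,"wy":0,"wz":0},{"dx":-0.045,"dy":-0.76,"dz":0.32,"wx":0,"wy":0,"wz":0},{"dx":-0.058,"dy":-0.97,"dz":0.4,"wx":0,"wy":0,"wz":0}]' && python3 -m inch '[{"dx":-0.01,"dy":-0.19,"dz":0,"wx":0,"wy":0,"wz":0},{"dx":-0.02,"dy":-0.38,"dz":0,"wx":0,"wy":0,"wz":0},{"dx":-0.03,"dy":-0.57,"dz":0,"wx":0,"wy":0,"wz":0},{"dx":-0.045,"dy":-0.76,"dz":0,"wx":0,"wy":0,"wz":0},{"dx":-0.058,"dy":-0.97,"dz":0,"wx":0,"wy":0,"wz":0}]' && python3 -m inch '[{"dx":-0.01,"dy":-0.19,"dz":0,"wx":0,"wy":0,"wz":0},{"dx":-0.02,"dy":-0.38,"dz":0,"wx":0,"wy":0,"wz":0},{"dx":-0.03,"dy":-0.57,"dz":0,"wx":0,"wy":0,"wz":0},{"dx":-0.045,"dy":-0.76,"dz":0,"wx":0,"wy":0,"wz":0},{"dx":-0.058,"dy":-0.97,"dz":0,"wx":0,"wy":0,"wz":0}]' && python3 -m inch '[{"dx":-0.01,"dy":-0.19,"dz":0,"wx":0,"wy":0,"wz":0},{"dx":-0.02,"dy":-0.38,"dz":0,"wx":0,"wy":0,"wz":0},{"dx":-0.03,"dy":-0.57,"dz":0,"wx":0,"wy":0,"wz":0},{"dx":-0.045,"dy":-0.76,"dz":0,"wx":0,"wy":0,"wz":0},{"dx":-0.058,"dy":-0.97,"dz":0,"wx":0,"wy":0,"wz":0}]' && python3 -m inch '[{"dx":0,"dy":0,"dz":0,"wx":0,"wy":0,"wz":0},{"dx":0,"dy":0,"dz":0,"wx":0,"wy":0,"wz":0},{"dx":0,"dy":0,"dz":0,"wx":0,"wy":0,"wz":0},{"dx":0,"dy":0,"dz":0,"wx":0,"wy":0,"wz":0},{"dx":0,"dy":0,"dz":0,"wx":0,"wy":0,"wz":0}]'
python3 look.py pics/i.png .04 pin_mid stand bolt upper_bore
python3 - <<'E'
from h import *
a=get_image("scene");w=cv2.imread("pics/i.png")
cv2.imwrite("pics/j.png",np.hstack([cv2.resize(w,(400,300)),cv2.resize(a,(400,300))]))
E
```

```text
clock: 13.3
position: [0.5317, 0.3009, 0.2534]
orientation: [1.736, -2.617, -0.0]
ft_force: [0.5, 1.1, 0.6]
gripper_width: 0.0856
clock: 13.72
position: [0.5231, 0.1546, 0.3126]
orientation: [-1.737, 2.617, -0.0]
ft_force: [-0.1, 0.2, 0.7]
gripper_width: 0.0854
clock: 14.13
position: [0.5144, 0.009, 0.3121]
orientation: [-1.737, 2.617, -0.0]
ft_force: [0.8, -0.7, 0.1]
gripper_width: 0.0854
clock: 14.55
position: [0.5057, -0.1365, 0.3121]
orientation: [-1.737, 2.618, -0.0]
ft_force: [0.6, -0.8, 0.1]
gripper_width: 0.0853
clock: 14.97
position: [0.497, -0.282, 0.3121]
orientation: [-1.737, 2.618, -0.0]
ft_force: [0.4, -0.3, 0.3]
gripper_width: 0.0856
clock: 15.38
position: [0.4975, -0.28, 0.3122]
orientation: [-1.738, 2.617, -0.0]
ft_force: [-0.5, 0.1, 1.1]
gripper_width: 0.0855
15.3833 [ 0.4975 -0.28    0.3122] 157.17878270217915 [ 0.0002 -0.     -1.    ] [-0.6553  0.3408  0.0884  1.3182  0.0001 -1.8278]
pin_mid {'location': [0.4962, -0.2824, 0.094], 'confidence': 0.86} [254.4828 170.3549]
outl pin_mid 0.92 ((0.5075231790542603, -0.2606064975261688), (0.06278878450393677, 0.023494649678468704), 67.72782897949219)
stand {'location': [0.5012, -0.2496, 0.0011], 'confidence': 0.94} [260.0692 177.1599]
outl stand 0.78 ((0.5020661950111389, -0.25189539790153503), (0.13359113037586212, 0.060948446393013), 82.17601776123047)
bolt {'location': [0.5063, -0.2131, 0.0109], 'confidence': 0.66} [266.6481 203.083 ]
outl bolt 0.89 ((0.5103068351745605, -0.20142106711864471), (0.04669348523020744, 0.03527011722326279), 67.2745590209961)
outl upper_bore 0.8 ((0.5404174327850342, -0.06655847281217575), (0.1273098737001419, 0.1515827476978302), 80.86251068115234)
```

View pics/j.png

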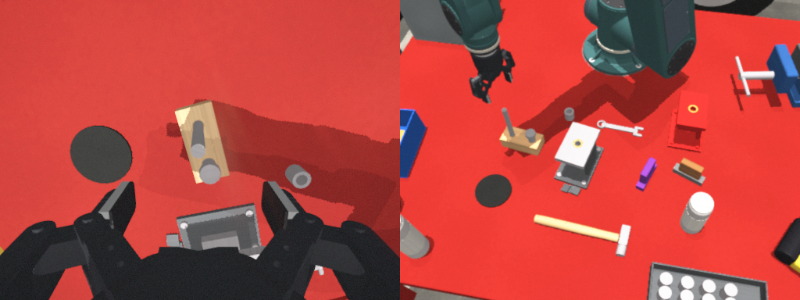

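Left (wrist): the pin stands at about (200,140) in the stand, nearly centred between the jaws. Right (scene): the scraper stands upright again at (690,170), and its mask from the fit comes next.

```bash
cat > fitpin.py <<'E'
from h import *
from scipy.optimize import minimize
def fit(cam,x0,z0=.04,z1=.17,r=.008):
    get_image(cam); D=outline_of(cam,"pin_mid")
    c=camera_params(cam);T=np.linalg.inv(c["T"]);K=c["intrinsics"];t=np.linspace(0,2*np.pi,40)
    best=None
    for d in D:
        m=d["mask"].astype(np.uint8)
        def f(p):
            P=np.array([[p[0]+r*np.cos(a),p[1]+r*np.sin(a),z] for z in(z0,z1) for a in t])
            q=(T[:3,:3]@P.T+T[:3,3:]);u=(K@q);u=(u[:2]/u[2]).T
            S=4;h=cv2.convexHull((u*S*16).astype(np.int32))
            im=np.zeros((384*S,512*S),np.uint8);cv2.fillConvexPoly(im,h,1,shift=4)
            M=cv2.resize(m,(512*S,384*S),interpolation=0);return -(im&M).sum()/(im|M).sum()
        s=minimize(f,x0,method="Nelder-Mead",options=dict(initial_simplex=np.array([x0,[x0[0]+.004,x0[1]],[x0[0],x0[1]+.004]]),xatol=1e-4,fatol=1e-3))
        if best is None or s.fun<best[1]: best=(s.x,s.fun)
    return best
if __name__=="__main__":
    print(fit("wrist",[.497,-.2825]),fit("scene",[.497,-.2825]))
E
python3 fitpin.py
```

```text
(array([ 0.513 , -0.2935]), np.float64(0.0)) (array([ 0.5108, -0.2975]), np.float64(0.0))fitpin.py:14: RuntimeWarning: overflow encountered in scalar negative
  M=cv2.resize(m,(512*S,384*S),interpolation=0);return -(im&M).sum()/(im|M).sum()
```

```bash
sed -i 's/return -(im&M).sum()\/(im|M).sum()/return -float((im\&M).sum())\/float((im|M).sum())/' fitpin.py; python3 fitpin.py
```

```text
(array([ 0.4978, -0.2817]), np.float64(-0.9533687219273173)) (array([ 0.4997, -0.2793]), np.float64(-0.9007296042449702))
```

```bash
python3 -m inch '[{"dx":0.002,"dy":-0.011,"dz":-0.18,"wx":0,"wy":0,"wz":0},{"dx":0.002,"dy":-0.011,"dz":-0.36,"wx":0,"wy":0,"wz":0},{"dx":0.002,"dy":-0.011,"dz":-0.54,"wx":0,"wy":0,"wz":0},{"dx":0.002,"dy":-0.011,"dz":-0.7,"wx":0,"wy":0,"wz":0},{"dx":0.002,"dy":-0.011,"dz":-0.788,"wx":0,"wy":0,"wz":0}]' && python3 -m inch '[{"dx":0,"dy":0,"dz":0,"wx":0,"wy":0,"wz":0},{"dx":0,"dy":0,"dz":0,"wx":0,"wy":0,"wz":0},{"dx":0,"dy":0,"dz":0,"wx":0,"wy":0,"wz":0},{"dx":0,"dy":0,"dz":0,"wx":0,"wy":0,"wz":0},{"dx":0,"dy":0,"dz":0,"wx":0,"wy":0,"wz":0}]' && python3 fitpin.py && python3 -m inch '[{"dx":0,"dy":0,"dz":0,"wx":0,"wy":0,"wz":0},{"dx":0,"dy":0,"dz":0,"wx":0,"wy":0,"wz":0},{"dx":0,"dy":0,"dz":0,"wx":0,"wy":0,"wz":0},{"dx":0,"dy":0,"dz":0,"wx":0,"wy":0,"wz":0},{"dx":0,"dy":0,"dz":0,"wx":0,"wy":0,"wz":0}]' 1 60  && python3 -m inch '[{"dx":0,"dy":0,"dz":0,"wx":0,"wy":0,"wz":0},{"dx":0,"dy":0,"dz":0,"wx":0,"wy":0,"wz":0},{"dx":0,"dy":0,"dz":0,"wx":0,"wy":0,"wz":0},{"dx":0,"dy":0,"dz":0,"wx":0,"wy":0,"wz":0},{"dx":0,"dy":0,"dz":0,"wx":0,"wy":0,"wz":0}]' - 100 && python3 -m inch '[{"dx":0,"dy":0,"dz":0,"wx":0,"wy":0,"wz":0},{"dx":0,"dy":0,"dz":0,"wx":0,"wy":0,"wz":0},{"dx":0,"dy":0,"dz":0,"wx":0,"wy":0,"wz":0},{"dx":0,"dy":0,"dz":0,"wx":0,"wy":0,"wz":0},{"dx":0,"dy":0,"dz":0,"wx":0,"wy":0,"wz":0}]'; python3 -c "
from h import *
s=read_state();print(s['position'],s['ft_force'],s['torque'],s['gripper_width'],R.from_rotvec(s['orientation']).as_matrix()[:,2])"
```

```text
clock: 16.7
position: [0.4969, -0.282, 0.1912]
orientation: [1.736, -2.617, -0.004]
ft_force: [-0.2, -0.2, -0.7]
gripper_width: 0.0855
clock: 17.12
position: [0.4981, -0.2828, 0.1948]
orientation: [-1.736, 2.618, -0.002]
ft_force: [-0.0, -0.4, -0.1]
gripper_width: 0.0856
(array([ 0.4971, -0.2821]), np.float64(-0.9689487402258905)) (array([ 0.4984, -0.2803]), np.float64(-0.8972712680577849))
clock: 17.73
position: [0.4977, -0.2826, 0.1938]
orientation: [-1.736, 2.618, 0.0]
ft_force: [0.3, 0.1, -0.4]
gripper_width: 0.0258
clock: 18.15
position: [0.4977, -0.2826, 0.194]
orientation: [-1.737, 2.618, -0.0]
ft_force: [-1.1, 0.9, 5.6]
gripper_width: 0.0139
clock: 18.57
position: [0.4977, -0.2826, 0.194]
orientation: [-1.737, 2.618, -0.0]
ft_force: [-0.1, 1.0, 5.4]
gripper_width: 0.0136
[ 0.4977 -0.2826  0.194 ] [-0.1117  0.9711  5.3666] [ 0.1278  0.3784 -0.014 ] 0.013566915834083645 [ 0.0002 -0.0002 -1.    ]
```

```bash
python3 -m inch '[{"dx":0,"dy":0,"dz":0.06,"wx":0,"wy":0,"wz":0},{"dx":0,"dy":0,"dz":0.12,"wx":0,"wy":0,"wz":0},{"dx":0,"dy":0,"dz":0.2,"wx":0,"wy":0,"wz":0},{"dx":0,"dy":0,"dz":0.3,"wx":0,"wy":0,"wz":0},{"dx":0,"dy":0,"dz":0.4,"wx":0,"wy":0,"wz":0}]' && python3 -m inch '[{"dx":0,"dy":0,"dz":0.12,"wx":0,"wy":0,"wz":0},{"dx":0,"dy":0,"dz":0.24,"wx":0,"wy":0,"wz":0},{"dx":0,"dy":0,"dz":0.36,"wx":0,"wy":0,"wz":0},{"dx":0,"dy":0,"dz":0.48,"wx":0,"wy":0,"wz":0},{"dx":0,"dy":0,"dz":0.6,"wx":0,"wy":0,"wz":0}]' && python3 -m inch '[{"dx":0,"dy":0,"dz":0,"wx":0,"wy":0,"wz":0},{"dx":0,"dy":0,"dz":0,"wx":0,"wy":0,"wz":0},{"dx":0,"dy":0,"dz":0,"wx":0,"wy":0,"wz":0},{"dx":0,"dy":0,"dz":0,"wx":0,"wy":0,"wz":0},{"dx":0,"dy":0,"dz":0,"wx":0,"wy":0,"wz":0}]'
cat > held.py <<'E'
# fit free pin axis (bottom xyz-plane pos + tilt) jointly to masks from scene, top, wrist; print relative to TCP
from h import *
from scipy.optimize import minimize
import sys
cams=sys.argv[1].split(",");zt=float(sys.argv[2])   # pin top minus TCP z
s=read_state();p=s["position"];print(s["clock"],p,s["ft_force"],s["gripper_width"])
t=np.linspace(0,2*np.pi,30);data=[]
for c in cams:
    get_image(c);C=camera_params(c);D=outline_of(c,"pin_mid")
    if D:
        for d in D[:2]: print(c,d["confidence"],d["mask"].sum(),np.argwhere(d["mask"]).mean(0))
        m=D[0]["mask"].astype(np.uint8);data.append((c,m,np.linalg.inv(C["T"]),C["intrinsics"]))
def sil(x,T,K,zlo,zhi,S=4):
    zb=p[2]+zt-.16;P=[]
    for z in(zlo,zhi):
        a=(z-zb);cx=p[0]+x[0]+x[2]*a/.16;cy=p[1]+x[1]+x[3]*a/.16
        P+= [[cx+.008*np.cos(b),cy+.008*np.sin(b),z] for b in t]
    q=T[:3,:3]@np.array(P).T+T[:3,3:];u=K@q;u=(u[:2]/u[2]).T
    im=np.zeros((384*S,512*S),np.uint8);cv2.fillConvexPoly(im,cv2.convexHull((u*S*16).astype(np.int32)),1,shift=4);return im
def f(x,one=None):
    zb=p[2]+zt-.16;tot=0
    for c,m,T,K in data:
        if one and c!=one: continue
        im=sil(x,T,K,zb,p[2]-.0726);M=cv2.resize(m,(2048,1536),interpolation=0)
        tot-=float((im&M).sum())/float((im|M).sum())
    return tot
for one in [None]+cams:
    x0=np.zeros(4);sx=np.vstack([x0]+[x0+.005*e for e in np.eye(4)])
    r=minimize(f,x0,args=(one,),method="Nelder-Mead",options=dict(initial_simplex=sx,xatol=1e-4,fatol=1e-3,maxiter=200))
    print(one,"bottom-TCP xy",r.x[:2],"top-bottom",r.x[2:],r.fun)
E
python3 held.py scene,wrist,top -0.024
python3 - <<'E'
from h import *
a=get_image("scene");w=get_image("wrist")
cv2.imwrite("pics/k.png",np.hstack([cv2.resize(w,(400,300)),cv2.resize(a[0:192,60:316],(400,300))]))
E
```

```text
clock: 18.98
position: [0.4976, -0.2825, 0.255]
orientation: [1.737, -2.618, -0.0]
ft_force: [-0.4, -0.2, -3.2]
gripper_width: 0.0141
clock: 19.4
position: [0.4975, -0.2824, 0.3454]
orientation: [-1.736, 2.618, -0.001]
ft_force: [0.5, 0.1, -2.8]
gripper_width: 0.0143
clock: 19.82
position: [0.4975, -0.2824, 0.3429]
orientation: [1.736, -2.618, -0.002]
ft_force: [0.2, 0.5, -2.2]
gripper_width: 0.0136
19.8167 [ 0.4975 -0.2824  0.3429] [ 0.1862  0.5337 -2.1853] 0.013567838140304884
scene 0.71 1570 [272.2949 380.1478]
scene 0.59 227 [124.7313 128.8062]
wrist 0.63 3404 [249.5752 253.4824]
top 0.56 64 [213.9688 382.5156]
None bottom-TCP xy [-0.0026 -0.0028] top-bottom [0.0132 0.026 ] -1.0497034811819226
scene bottom-TCP xy [0. 0.] top-bottom [0. 0.] 0.0
wrist bottom-TCP xy [0.0004 0.0021] top-bottom [0.0234 0.0528] -0.8013859761101486
top bottom-TCP xy [-0.0026 -0.0021] top-bottom [-0.0063  0.0333] -0.7971737323358271
```

View pics/k.png

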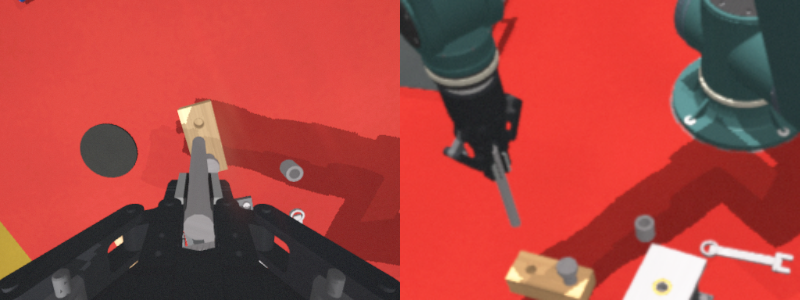

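Left: the pin hangs in the jaws, from its top at (198,230) down to its end at (198,145), and the stand's hole is empty. Right: it points down from the gripper at (510,200). The detector picked a wrong mask in the scene image, so I'll fix the fit.

```bash
python3 - <<'E'
s=open("held.py").read()
s=s.replace('m=D[0]["mask"].astype(np.uint8)','e=proj(c,[p[0],p[1],p[2]-.13]);m=min(D,key=lambda d:np.linalg.norm(np.argwhere(d["mask"]).mean(0)[::-1]-e))["mask"].astype(np.uint8)')
s=s.replace('im=sil(x,T,K,zb,p[2]-.0726)','im=sil(x,T,K,zb,p[2]+zt if c=="wrist" else p[2]-.0726)')
open("held.py","w").write(s)
E
python3 held.py scene,wrist -0.024
```

```text
20.2167 [ 0.4977 -0.2825  0.3437] [ 0.8556  0.1287 -2.2557] 0.013825531862695467
scene 0.67 317 [124.2145 128.2902]
wrist 0.59 3577 [249.2429 253.5233]
None bottom-TCP xy [0.0006 0.0016] top-bottom [-0.0004 -0.0012] -1.6401367739057546
scene bottom-TCP xy [-0.0001  0.0008] top-bottom [0.0007 0.0017] -0.6981165600568585
wrist bottom-TCP xy [0.0007 0.0012] top-bottom [-0.0005 -0.0007] -0.9495497903476386
```

```bash
python3 -m inch '[{"dx":0.03,"dy":0.1,"dz":0,"wx":0,"wy":0,"wz":0},{"dx":0.06,"dy":0.25,"dz":0,"wx":0,"wy":0,"wz":0},{"dx":0.09,"dy":0.42,"dz":0,"wx":0,"wy":0,"wz":0},{"dx":0.12,"dy":0.6,"dz":0,"wx":0,"wy":0,"wz":0},{"dx":0.157,"dy":0.772,"dz":0,"wx":0,"wy":0,"wz":0}]' && python3 -m inch '[{"dx":0.04,"dy":0.17,"dz":0,"wx":0,"wy":0,"wz":0},{"dx":0.08,"dy":0.34,"dz":0,"wx":0,"wy":0,"wz":0},{"dx":0.11,"dy":0.5,"dz":0,"wx":0,"wy":0,"wz":0},{"dx":0.14,"dy":0.66,"dz":-0.04,"wx":0,"wy":0,"wz":0},{"dx":0.157,"dy":0.772,"dz":-0.08,"wx":0,"wy":0,"wz":0}]' && python3 -m inch '[{"dx":0,"dy":0,"dz":0,"wx":0,"wy":0,"wz":0},{"dx":0,"dy":0,"dz":0,"wx":0,"wy":0,"wz":0},{"dx":0,"dy":0,"dz":0,"wx":0,"wy":0,"wz":0},{"dx":0,"dy":0,"dz":0,"wx":0,"wy":0,"wz":0},{"dx":0,"dy":0,"dz":0,"wx":0,"wy":0,"wz":0}]'
python3 held.py scene,wrist -0.024
python3 - <<'E'
from h import *
out=[]
for c in("wrist","scene"):
    a=get_image(c)
    for d in landmark_of(c,"upper_bore")[:2]:print(c,d)
    p=read_state()["position"];e=proj(c,[p[0],p[1],.125]).astype(int);x,y=max(0,min(e[0]-60,392)),max(0,min(e[1]-60,264))
    cv2.imwrite(f"pics/raw_{c}.png",a);print(c,"crop origin",x,y);out.append(cv2.resize(a[y:y+120,x:x+120],(400,400),interpolation=cv2.INTER_CUBIC))
cv2.imwrite("pics/m.png",np.hstack(out))
E
```

```text
clock: 20.83
position: [0.5212, -0.1656, 0.3438]
orientation: [-1.736, 2.618, -0.0]
ft_force: [0.5, -0.2, -2.9]
gripper_width: 0.0137
clock: 21.25
position: [0.5451, -0.0491, 0.3319]
orientation: [-1.737, 2.617, -0.001]
ft_force: [0.3, 0.6, -2.3]
gripper_width: 0.0138
clock: 21.67
position: [0.5448, -0.0518, 0.332]
orientation: [-1.735, 2.619, -0.0]
ft_force: [0.2, -0.8, -2.5]
gripper_width: 0.0136
21.6667 [ 0.5448 -0.0518  0.332 ] [ 0.1557 -0.846  -2.4879] 0.01364785493503811
scene 0.7 190 [163.8    225.0368]
scene 0.17 76 [240.2105 212.3816]
wrist 0.97 3522 [249.5596 253.4864]
None bottom-TCP xy [0.0006 0.002 ] top-bottom [-0.0003 -0.0016] -1.6503168763313099
scene bottom-TCP xy [-0.0012  0.0013] top-bottom [0.0316 0.0093] -0.8723340342445178
wrist bottom-TCP xy [0.0002 0.0014] top-bottom [ 0.0001 -0.001 ] -0.9412336085478388
wrist {'location': [0.549, -0.0506, 0.1228], 'confidence': 0.91}
wrist {'location': [0.3569, 0.2863, 0.1185], 'confidence': 0.59}
wrist crop origin 194 115
scene {'location': [0.3545, 0.2917, 0.1204], 'confidence': 0.75}
scene {'location': [0.5479, -0.0494, 0.1173], 'confidence': 0.71}
scene crop origin 166 121
```

View pics/m.png

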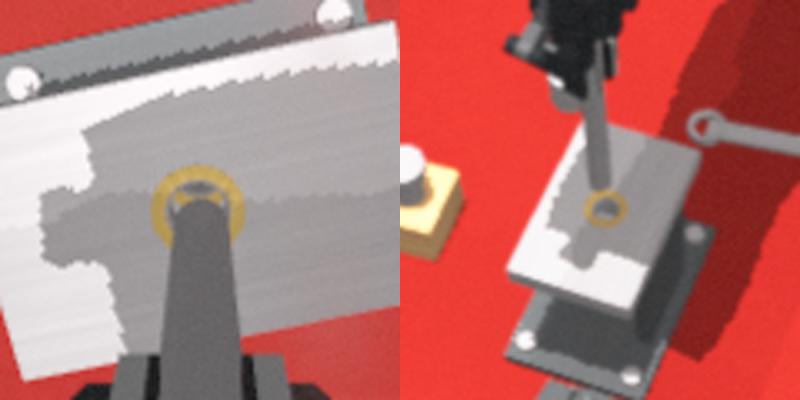

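Left (wrist): the pin end at (200,205) sits in front of the bronze ring centred near (198,212). Right (scene): the end at (598,190) hangs above the ring at (605,209). I'll fit the ring in both views and compare it with the pin in the same camera.

```bash
cat > ring.py <<'E'
from h import *
from scipy.optimize import least_squares
def ring(c,guess,drop=0):
    a=get_image(c);hsv=cv2.cvtColor(a,cv2.COLOR_BGR2HSV);e=proj(c,guess)
    m=((hsv[...,0]>15)&(hsv[...,0]<32)&(hsv[...,1]>90)).astype(np.uint8)
    yy,xx=np.mgrid[:384,:512];m[(xx-e[0])**2+(yy-e[1])**2>25**2]=0
    pts=np.argwhere(m)[:,::-1].astype(np.float32);H=cv2.convexHull(pts)[:,0]
    if drop: H=H[H[:,1]<pts[:,1].min()+drop*np.ptp(pts[:,1])]
    # unproject hull to z=.12, fit circle
    P=np.array([unproj(c,h,.12)[:2] for h in H])
    r=least_squares(lambda x:np.hypot(P[:,0]-x[0],P[:,1]-x[1])-x[2],[guess[0],guess[1],.014],loss="soft_l1",f_scale=.0005)
    print(c,len(pts),len(H),r.x,np.abs(r.fun).max());return r.x
if __name__=="__main__":
    ring("wrist",[.546,-.05,.12],.8);ring("scene",[.546,-.05,.12]);print(read_state()["position"])
E
python3 ring.py
```

```text
wrist 235 12 [ 0.5475 -0.0477  0.0147] 0.00021272596692326756
scene 53 13 [ 0.5465 -0.0494  0.0142] 0.000617968186325514
[ 0.5448 -0.051   0.3318]
```

```bash
for i in 1 2 3; do python3 held.py wrist -0.024|tail -1; python3 ring.py; done
python3 - <<'E'
from h import *
for i in range(4): get_image("top"); s=read_state();print(s["clock"],s["position"])
a=get_image("scene");b=cv2.cvtColor(a,cv2.COLOR_BGR2HSV)
p=s["position"]
# scene: image x-direction check: pin lower-end centre vs axis
from held import data
E
```

```text
wrist bottom-TCP xy [0.0011 0.0024] top-bottom [-0.0012 -0.0024] -0.910718239572156
wrist 235 13 [ 0.5474 -0.048   0.0146] 0.00023492953392412717
scene 55 15 [ 0.5465 -0.0494  0.0143] 0.0006911831390736516
[ 0.5448 -0.0509  0.3318]
wrist bottom-TCP xy [0.0009 0.0025] top-bottom [-0.0007 -0.0025] -0.9339166709060386
wrist 236 14 [ 0.5475 -0.0479  0.0147] 0.0002981572111202223
scene 55 15 [ 0.5465 -0.0494  0.0143] 0.0006911831390736516
[ 0.5448 -0.051   0.3318]
wrist bottom-TCP xy [0.0008 0.0012] top-bottom [-0.0005 -0.001 ] -0.9444379615583376
wrist 237 14 [ 0.5475 -0.0479  0.0147] 0.0002772126009069568
scene 53 13 [ 0.5465 -0.0494  0.0142] 0.000617968186325514
[ 0.5448 -0.051   0.3318]
22.8167 [ 0.5448 -0.051   0.3318]
22.8667 [ 0.5448 -0.051   0.3318]
22.9167 [ 0.5448 -0.051   0.3318]
22.9667 [ 0.5448 -0.051   0.3318]Traceback (most recent call last):
  File "<stdin>", line 6, in <module>
  File "held.py", line 5, in <module>
    cams=sys.argv[1].split(",");zt=float(sys.argv[2])   # pin top minus TCP z
         ~~~~~~~~^^^
IndexError: list index out of range
```

```bash
python3 -m inch '[{"dx":0.012,"dy":0.009,"dz":-0.03,"wx":0,"wy":0,"wz":0},{"dx":0.012,"dy":0.009,"dz":-0.06,"wx":0,"wy":0,"wz":0},{"dx":0.012,"dy":0.009,"dz":-0.1,"wx":0,"wy":0,"wz":0},{"dx":0.012,"dy":0.009,"dz":-0.14,"wx":0,"wy":0,"wz":0},{"dx":0.012,"dy":0.009,"dz":-0.147,"wx":0,"wy":0,"wz":0}]' && python3 -m inch '[{"dx":0,"dy":0,"dz":0,"wx":0,"wy":0,"wz":0},{"dx":0,"dy":0,"dz":0,"wx":0,"wy":0,"wz":0},{"dx":0,"dy":0,"dz":0,"wx":0,"wy":0,"wz":0},{"dx":0,"dy":0,"dz":0,"wx":0,"wy":0,"wz":0},{"dx":0,"dy":0,"dz":0,"wx":0,"wy":0,"wz":0}]'
python3 held.py wrist,scene -0.024
python3 - <<'E'
from h import *
from ring import ring
p=read_state()["position"]
rw=ring("wrist",[.547,-.048,.12],.6);rs=ring("scene",[.546,-.05,.12]);out=[]
for c,r in(("wrist",rw),("scene",rs)):
    a=cv2.imread("x") if 0 else get_image(c)
    e=proj(c,[p[0],p[1],.125]).astype(int);x,y=e-[40,40]
    s=10;k=cv2.resize(a[y:y+80,x:x+80],(400,400),interpolation=cv2.INTER_CUBIC)
    t=np.linspace(0,2*np.pi,60)
    for z,R_,cx,cy,col in((.12,r[2],r[0],r[1],(255,0,0)),(p[2]-.184,.008,p[0]+.0009,p[1]+.0018,(0,255,0))):
        q=np.array([(proj(c,[cx+R_*np.cos(b),cy+R_*np.sin(b),z])+.5-[x,y])*5 for b in t]).astype(np.int32);cv2.polylines(k,[q],True,col,1)
    out.append(k)
cv2.imwrite("pics/n.png",np.hstack(out))
E
```

```text
clock: 23.43
position: [0.5462, -0.0495, 0.3083]
orientation: [1.736, -2.617, -0.002]
ft_force: [-0.4, -0.0, -2.7]
gripper_width: 0.0139
clock: 23.85
position: [0.5467, -0.0496, 0.3099]
orientation: [-1.736, 2.618, -0.0]
ft_force: [-0.1, -0.0, -3.7]
gripper_width: 0.0139
23.85 [ 0.5467 -0.0496  0.3099] [-0.0751 -0.0373 -3.7071] 0.013910557963206626
wrist 0.78 3607 [249.3435 253.5414]
scene 0.77 134 [170.8582 226.0522]
None bottom-TCP xy [0.0001 0.0008] top-bottom [ 0.0003 -0.0003] -1.482268752558514
wrist bottom-TCP xy [0.0005 0.0013] top-bottom [-0.0002 -0.0009] -0.9542879989338309
scene bottom-TCP xy [-0.005  -0.0014] top-bottom [0.0458 0.0141] -0.8190255220417634
wrist 257 11 [ 0.5475 -0.048   0.0146] 0.00024325578911236524
scene 39 12 [ 0.547  -0.0494  0.014 ] 0.0011630429668825354
```

View pics/n.png

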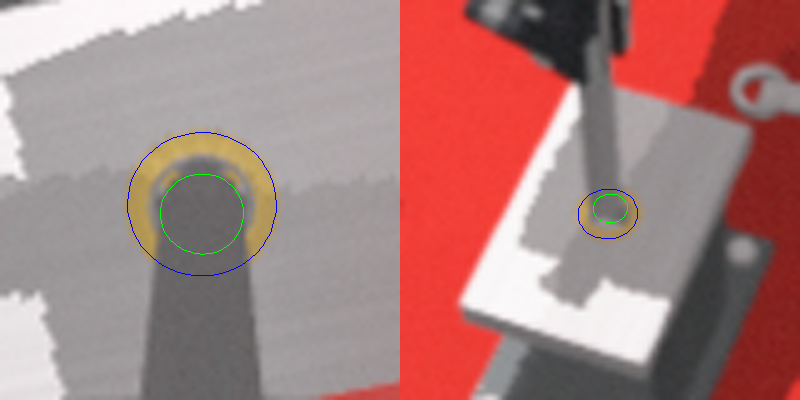

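Left: the pin end (green) is concentric with the ring (blue) around (202,208). Right: the scene camera agrees within about 1 mm. I'll lower it in steps and watch the force.

```bash
python3 -m inch '[{"dx":0,"dy":0,"dz":-0.02,"wx":0,"wy":0,"wz":0},{"dx":0,"dy":0,"dz":-0.04,"wx":0,"wy":0,"wz":0},{"dx":0,"dy":0,"dz":-0.06,"wx":0,"wy":0,"wz":0},{"dx":0,"dy":0,"dz":-0.07,"wx":0,"wy":0,"wz":0},{"dx":0,"dy":0,"dz":-0.08,"wx":0,"wy":0,"wz":0}]' && python3 -m inch '[{"dx":0,"dy":0,"dz":-0.02,"wx":0,"wy":0,"wz":0},{"dx":0,"dy":0,"dz":-0.03,"wx":0,"wy":0,"wz":0},{"dx":0,"dy":0,"dz":-0.04,"wx":0,"wy":0,"wz":0},{"dx":0,"dy":0,"dz":-0.05,"wx":0,"wy":0,"wz":0},{"dx":0,"dy":0,"dz":-0.05,"wx":0,"wy":0,"wz":0}]'; python3 -c "
from h import *
s=read_state();print(s['position'],s['ft_force'],s['torque'],s['gripper_width'],R.from_rotvec(s['orientation']).as_matrix()[:,2])"
```

```text
clock: 24.67
position: [0.5466, -0.0495, 0.2974]
orientation: [-1.737, 2.618, 0.0]
ft_force: [0.4, 0.3, -2.2]
gripper_width: 0.0136
clock: 25.08
position: [0.5466, -0.0496, 0.2899]
orientation: [1.737, -2.618, -0.0]
ft_force: [0.9, 1.6, -3.4]
gripper_width: 0.014
[ 0.5466 -0.0496  0.2899] [ 0.9422  1.6429 -3.4252] [ 0.3309 -0.2692 -0.0022] 0.013985851057883662 [-0.0002  0.0001 -1.    ]
```

```bash
python3 -m inch '[{"dx":0.002,"dy":0.004,"dz":-0.03,"wx":0,"wy":0,"wz":0},{"dx":0.002,"dy":0.004,"dz":-0.06,"wx":0,"wy":0,"wz":0},{"dx":0.002,"dy":0.004,"dz":-0.09,"wx":0,"wy":0,"wz":0},{"dx":0.002,"dy":0.004,"dz":-0.12,"wx":0,"wy":0,"wz":0},{"dx":0.002,"dy":0.004,"dz":-0.12,"wx":0,"wy":0,"wz":0}]' && python3 -m inch '[{"dx":0,"dy":0,"dz":-0.03,"wx":0,"wy":0,"wz":0},{"dx":0,"dy":0,"dz":-0.06,"wx":0,"wy":0,"wz":0},{"dx":0,"dy":0,"dz":-0.09,"wx":0,"wy":0,"wz":0},{"dx":0,"dy":0,"dz":-0.12,"wx":0,"wy":0,"wz":0},{"dx":0,"dy":0,"dz":-0.12,"wx":0,"wy":0,"wz":0}]'; python3 -c "
from h import *
s=read_state();print(s['position'],s['ft_force'],s['torque'],s['gripper_width'],R.from_rotvec(s['orientation']).as_matrix()[:,2])"
```

```text
clock: 25.5
position: [0.5466, -0.049, 0.2711]
orientation: [1.736, -2.617, -0.002]
ft_force: [0.1, 0.4, -3.6]
gripper_width: 0.0139
clock: 25.92
position: [0.5466, -0.0489, 0.2532]
orientation: [1.736, -2.617, -0.001]
ft_force: [-0.3, 0.2, -2.7]
gripper_width: 0.0137
[ 0.5466 -0.0489  0.2532] [-0.2655  0.2409 -2.7428] [ 0.0739 -0.0774  0.0062] 0.013717821514021497 [-0.0012  0.0004 -1.    ]
```

```bash
python3 -m inch '[{"dx":0,"dy":0,"dz":-0.02,"wx":0,"wy":0,"wz":0},{"dx":0,"dy":0,"dz":-0.04,"wx":0,"wy":0,"wz":0},{"dx":0,"dy":0,"dz":-0.06,"wx":0,"wy":0,"wz":0},{"dx":0,"dy":0,"dz":-0.08,"wx":0,"wy":0,"wz":0},{"dx":0,"dy":0,"dz":-0.08,"wx":0,"wy":0,"wz":0}]' ; python3 -c "
from h import *
s=read_state();print(s['position'],s['ft_force'],s['torque'],s['gripper_width'],R.from_rotvec(s['orientation']).as_matrix()[:,2])"
```

```text
clock: 26.33
position: [0.5467, -0.049, 0.2416]
orientation: [1.736, -2.618, -0.001]
ft_force: [-0.2, -0.6, -2.5]
gripper_width: 0.0136
[ 0.5467 -0.049   0.2416] [-0.1562 -0.621  -2.49  ] [-0.0109  0.0039  0.0009] 0.013608823119760605 [-0.0007  0.0002 -1.    ]
```

```bash
python3 -m inch '[{"dx":0,"dy":0,"dz":-0.02,"wx":0,"wy":0,"wz":0},{"dx":0,"dy":0,"dz":-0.04,"wx":0,"wy":0,"wz":0},{"dx":0,"dy":0,"dz":-0.06,"wx":0,"wy":0,"wz":0},{"dx":0,"dy":0,"dz":-0.08,"wx":0,"wy":0,"wz":0},{"dx":0,"dy":0,"dz":-0.1,"wx":0,"wy":0,"wz":0}]' && python3 -m inch '[{"dx":0,"dy":0,"dz":-0.02,"wx":0,"wy":0,"wz":0},{"dx":0,"dy":0,"dz":-0.04,"wx":0,"wy":0,"wz":0},{"dx":0,"dy":0,"dz":-0.06,"wx":0,"wy":0,"wz":0},{"dx":0,"dy":0,"dz":-0.08,"wx":0,"wy":0,"wz":0},{"dx":0,"dy":0,"dz":-0.1,"wx":0,"wy":0,"wz":0}]' && python3 -m inch '[{"dx":0,"dy":0,"dz":0,"wx":0,"wy":0,"wz":0},{"dx":0,"dy":0,"dz":0,"wx":0,"wy":0,"wz":0},{"dx":0,"dy":0,"dz":0,"wx":0,"wy":0,"wz":0},{"dx":0,"dy":0,"dz":0,"wx":0,"wy":0,"wz":0},{"dx":0,"dy":0,"dz":0,"wx":0,"wy":0,"wz":0}]'
python3 - <<'E'
from h import *
s=read_state();print(s['position'],s['ft_force'],s['torque'],s['gripper_width'])
a=get_image("scene");b=get_image("wrist")
for d in landmark_of("scene","pin_end")[:2]:print(d)
for d in landmark_of("wrist","pin_mid")[:2]:print(d)
cv2.imwrite("pics/o.png",np.hstack([cv2.resize(a[120:280,170:410],(400,267),interpolation=2),cv2.resize(b,(356,267))]))
E
```

```text
clock: 26.75
position: [0.5469, -0.049, 0.2269]
orientation: [1.736, -2.618, -0.0]
ft_force: [0.6, 0.0, -2.6]
gripper_width: 0.0137
clock: 27.17
position: [0.5469, -0.049, 0.2119]
orientation: [-1.737, 2.618, -0.0]
ft_force: [-0.4, 0.7, -3.1]
gripper_width: 0.0134
clock: 27.58
position: [0.547, -0.049, 0.2124]
orientation: [-1.736, 2.618, -0.0]
ft_force: [0.1, -0.1, -2.1]
gripper_width: 0.0138
[ 0.547  -0.049   0.2124] [ 0.11   -0.1022 -2.1403] [-0.0334 -0.003  -0.0393] 0.013839289084884415
{'location': [0.5483, -0.0457, 0.0569], 'confidence': 0.29}
{'location': [0.551, -0.0499, 0.1135], 'confidence': 0.95}
```

View pics/o.png

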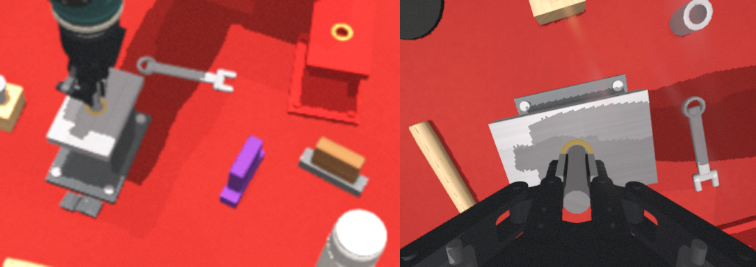

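Left: the pin goes through the upper bushing at (93,107), the top is clear, and the scraper stands upright at (335,160). Right: the pin's top face is at (577,203), the same place relative to the jaws as at the grasp, so it has not slipped. The end is at z ≈ 0.028, and the only force is the pin's own weight.

```bash
python3 -c "
from rig import *
print(sign_off())"
```

```text
the job is handed in; nothing more can be done
None
```

The job is done and handed in at about 28 s of the 72 s allowed. I pushed the off-cuts off the bracket with the scraper and stood it back upright where it started. The pin is through both bushings and the gripper is still holding it.

**Last checks**
- **Pin depth:** its end works out at about 28 mm above the bench, which is 17 mm below the lower lug and 18 mm above the base plate. That comes from the arm's position and the grasp height, because no camera shows the end under the lug.
- **Pin hold:** side forces at the end were about 0.1 N and the vertical force was only about the pin's weight. The pin's top had not moved relative to the jaws since the grasp, so there is no sign of slip.
- **Bench:** the bracket top is clear, the scraper stands off the bracket, and I touched nothing else.

**Unresolved or disagreeing**
- **Third off-cut:** I saw only two of the three on the bench beyond the bracket. The third is not on top, and is probably hidden beside or under the others.
- **Pin height from the network:** its last estimate put the pin's centre about 5 mm higher than mine. Its stated error is about 4 mm, and even then the end would be about 12 mm below the lower lug.
- **Pin end from the network:** it put the end at 57 mm, inside the lower bushing, but with low confidence (0.29). I disregarded it because the end is hidden from that camera.

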